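# Dose filter balls into a jar with a bottom-release cup

### The job

Lift the loaded dosing cup off its stand by its upright grip, carry it level, centre it over the mouth of the wide open jar and press it down so that the release tab is pushed up by the jar's rim and the hinged bottom swings open, dropping all three ceramic balls into the jar. Then set the empty cup back upright in its place on the stand, with the tab over the stand's open edge as before, and let go. Leave the jar and the other glassware standing where they are.

Things in the scene. Friction and masses are not known exactly. Their poses are not given: they have to be found in the camera images.
- cup: round steel dosing cup, open on top, 61 mm outside diameter, 58 mm tall, about 0.19 kg, holding three balls. Origin at the centre of its underside, z up. On its +x side are an upright grip and, low down, the hinge and release tab of its bottom
- cup_handle (a point): point to grip on the cup's upright flat black grip (12 mm thick along cup x, 34 mm wide along y, from 44 to 120 mm above the underside), 44 mm from the cup's axis, 100 mm above its underside; axes as the cup. Take it from above with the fingers closing along the cup's x axis, firmly (30 N or more), since the cup hangs to one side
- flap (a joint): the cup's hinged round bottom, rad: 0 closed, 1.05 fully open. One piece with the release tab: pushing the tab up swings the bottom down; a light spring shuts it when let go. With the cup lowered centred on the jar, opening begins with its underside about 8 mm above the rim plane and is full 7 mm below it, at 3 to 6 N; the balls run out at 0.4 to 0.8 rad. Pressing deeper rocks the jar
- tab_tip (a point): free end of the release tab, a steel strip 22 mm wide, 30 mm long, 3 mm thick. It starts at the hinge (34 mm from the cup's axis on +x, 3 mm above the underside) and, with the bottom closed, slopes down outward at 32 degrees to end 59 mm from the axis, 13 mm below the underside. With the cup centred on the jar it crosses the rim
- jar: wide open glass jar, straight sided, 100 mm outside and 92 mm inside diameter, 110 mm tall, inner floor 6 mm up, 0.45 kg, loose on the bench; the larger of the two open vessels. Origin at the centre of its underside, z up. The centred cup, turned any way about the vertical, enters the mouth with about 8 mm to spare at the hinge; centre within 6 mm
- jar_mouth (a point): centre of the jar's rim plane, 110 mm above the bench
- stand: cream plastic stand fixed to the bench, 104 mm wide (y). Origin on the bench under the cup's place, z up. Shelf top 50 mm up, from 42 mm behind to 26 mm ahead (+x) of the cup's place; lips 10 mm tall on its two sides (73 mm apart) and at its rear (inner face 38 mm from the centre). The +x edge is open: the cup's tab hangs over it, cup x along stand x
- stand_seat (a point): the cup's place: centre of the seat on the shelf top, where the cup's origin rests at the start and must rest at the end
- ball0_center (a point): centre of a terracotta ceramic ball, 24 mm diameter, 15 g, lying in the cup at the start
- ball1_center (a point): centre of the second ball, the same
- ball2_center (a point): centre of the third ball, the same
- glass_small: bystander: small open drinking glass, 68 mm across the rim, 85 mm tall
- jam_jar: bystander: closed jar with a white lid, 70 mm diameter, 95 mm tall
- reagent: bystander: white reagent bottle, 44 mm diameter, 95 mm tall
There are look-alikes about, which are no part of the job. What is shaped like the stand but red is not meant.

How it is judged:
By the outcome, as a careful person would: the job done as asked, in the order asked, and still so for the second after the job is handed in, with the robot touching nothing.
It also fails if it takes over 64 s, if anything falls off the work surface, if the arm or the gripper's body presses on something with over 40 N, if the wrist force passes 120 N, or if a joint passes its speed limit or range.

### The arm

A 6-joint arm with a two-finger parallel gripper is mounted at the origin on the work surface. World frame = base frame: x ahead of the robot, y to its left, z up, the work surface at z = 0. Lengths are in mm, angles in rad, forces in N, time in s.
With the tool pointing down it reaches from about 275 to 750 mm from the base axis. Payload 10.2 kg.
Tool frame: the origin (TCP) lies at the very end of the fingers, on their centre line; the grasp point (between the pads) lies 19 mm behind it; z points along the fingers, y is the line along which they close (so a half turn about z gives the same grasp; the last joint's range is limited). The gripper opens to 85 mm and grips with 20 to 120 N. Pads are 22 mm wide; open, the fingers measure 114 mm over their backs; the gripper's body (76 mm by 85 mm) begins 54 mm behind the grasp point. The pads swing forward as they close: fully open they stand 13 mm farther back than shut.
Start: joints at [0.945, 0.313, 1.498, -0, 1.331, -0.223], TCP at [205.811, 482.984, 231.294] pointing down, gripper open.
Joint ranges: [-2.94, 2.94], [-0.97, 2.17], [0.19, 2.56], [-1.23, 4.37], [0.02, 3.11], [-2.88, 2.88]. Speed limits (rad/s): [2.39, 2.39, 3.01, 3.14, 3.14, 3.14].

### API

Orientations are given as a unit quaternion [w, x, y, z].
In Python, from rig import ctrl, optics gives the robot as it stands. The module is installed in compiled form; this text tells all that it offers.
- The arm moves only by the shell command python3 -m handwheel 'ROWS' [FORCE]. ROWS is JSON, a list that holds one entry, the list of rows, each a list of 5 numbers: the gripper command: -1 is fully open, 1 is shut, values between are in proportion, then the shift along the world's x, y, z in units of 50 mm (1.0 is 50 mm), then the turn about the world's z in units of 8 degrees (1.0 is 8 degrees). In form: [[[gripper, tx, ty, tz, twist], ...]]. A call has 1 to 10 rows; each row shifts and turns the commanded pose from where the row before left it; what a row does not reach is not made up. A row lasts 1/10 s, in which the tool goes at most 50 mm and 8.59 degrees, less where a joint would pass 70% of its speed; a pose out of reach is approached as far as the arm can. A call is refused whole if a number of a shift passes 1 or a number of a turn 1, either way. A call with a gripper value outside its range is refused whole. The fingers move at their own pace and stop on an object; FORCE is the grip in N (left out, the last holds). Time passes only in rows, so rows that do not move let the fingers close. It gives the time, the measured TCP pose, the force, the opening and the grip force at its end, in the units of the state.
- ctrl.sense(): the state, without advancing time (a new reading comes with each control period).
- optics.capture(name): name is "side" or "top"; returns a dict with "img" (480x640x3 uint8, blue, green, red), "K" (3x3 intrinsics, pixels), "R" (3x3) and "t" (3): a world point X has camera coordinates R X + t. Camera axes: x right, y down, z forward; pixel columns grow to the right and rows downward; lengths in mm; the calibration is good to about 2 mm. A picture is of the moment at which its call begins. There is no depth.
- ctrl.finish_job(): hands the job in; it is judged then, once.
The state is a dict: "time_s": time; "joints": joint angles; "dq": joint speeds; "tau": joint torques, N m; "eef_pos": TCP position; "ee_rot": TCP orientation; "force": force on the tool from outside, world axes, zero at the start; "wrist_torque": the same for the moment, N m; "grip_width": opening from 0.0 (shut) to 1.0 (fully open); "grip_force": force on a finger pad.
Only numpy, scipy, OpenCV 4.12 (cv2) and the standard library are available. Lean on these libraries where they do the work, as an engineer would, in place of code of your own. Each camera call takes 0.05 s, during which the arm holds its last target. There are 200 camera calls.

## Working session

There is one attempt and no reset: what is moved stays moved. The work goes in short steps, Python scripts to look and compute and a shell command to move; the robot and the scene stay as the last step left them, time stands still between calls to the robot, and variables do not carry over. Pictures are saved under pics/ and viewed, at most 10 in all, crops included, and the job is handed in when it is done.

```bash
mkdir -p pics
python3 - <<'E'
from rig import ctrl, optics
import cv2,numpy as np
for n in("side","top"):
    c=optics.capture(n);cv2.imwrite(f"pics/{n}0.png",c["img"]);print(n,c["K"].tolist(),c["R"].round(3).tolist(),c["t"].round(1).tolist())
s=ctrl.sense();print(s)
E
```

```text
side [[446.1803909696027, 0.0, 324.0817171142583], [0.0, 446.1803909696027, 237.92669771742888], [0.0, 0.0, 1.0]] [[0.817, -0.576, -0.004], [-0.293, -0.409, -0.864], [0.496, 0.708, -0.503]] [-417.0, 282.6, 477.8]
top [[495.2487213325188, 0.0, 323.2718245032532], [0.0, 495.2487213325188, 245.6755804620272], [0.0, 0.0, 1.0]] [[-0.022, -0.999, -0.024], [-0.992, 0.025, -0.127], [0.128, 0.021, -0.992]] [68.4, 548.7, 862.0]
{'time_s': 0.1, 'joints': array([ 9.44618846e-01,  3.13392596e-01,  1.49832333e+00, -3.86932805e-07,
        1.33098726e+00, -2.23395712e-01]), 'dq': array([-6.50202964e-05,  9.71093540e-05, -7.01233592e-04, -8.59583514e-04,
       -6.87477359e-04,  6.97629965e-04]), 'tau': array([ 3.01770342e-03, -4.12894607e+01, -2.60140210e+01, -1.35163004e-04,
        2.95663864e-03,  8.07913898e-05]), 'eef_pos': array([205.67052448, 482.80599517, 230.8072622 ]), 'ee_rot': array([-2.28669789e-04,  2.00032222e-01,  9.79789162e-01, -5.05997866e-04]), 'force': array([-0.28006504, -0.55022931,  0.47780898]), 'wrist_torque': array([-0.00266961, -0.02349793,  0.03854933]), 'grip_force': 0.0, 'grip_width': 0.9963838015257462}
```

View pics/side0.png

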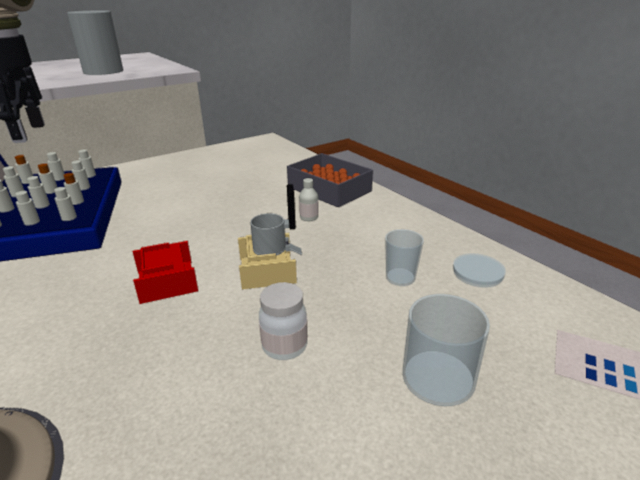

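View pics/top0.png

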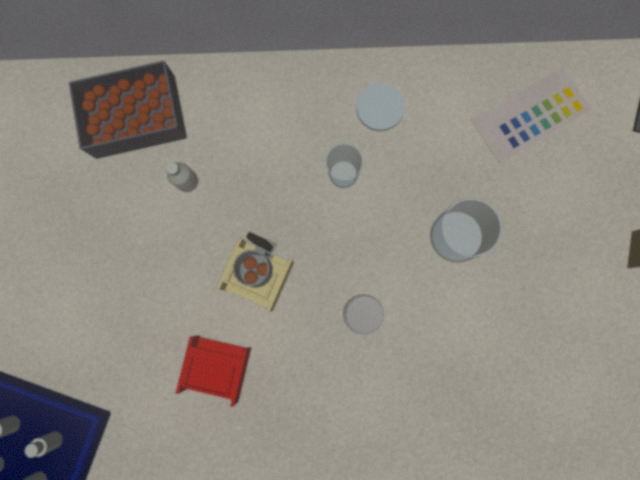

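The side view shows the cup at (268,235) on the cream stand at (267,262), with its black grip at (291,207). The red stand at (165,272) is the look-alike. Of the open vessels, the one at (443,350) is larger than the glass at (402,258), so it is the jar. In the top view the cup is at (252,268), the grip at (260,242), and the jar at about (465,230). I'll confirm with one enlarged crop.

Run:
```python
import cv2,numpy as np
t=cv2.imread("pics/top0.png");s=cv2.imread("pics/side0.png")
f=lambda i,x,y:cv2.resize(i[y:y+100,x:x+130],(390,300),interpolation=cv2.INTER_CUBIC)
a=np.vstack([np.hstack([f(t,200,220),f(t,400,180)]),np.hstack([f(s,210,180),f(s,380,290)[:, :]])])
cv2.imwrite("pics/crop0.png",a)
```

```text
(no output)
```

View pics/crop0.png

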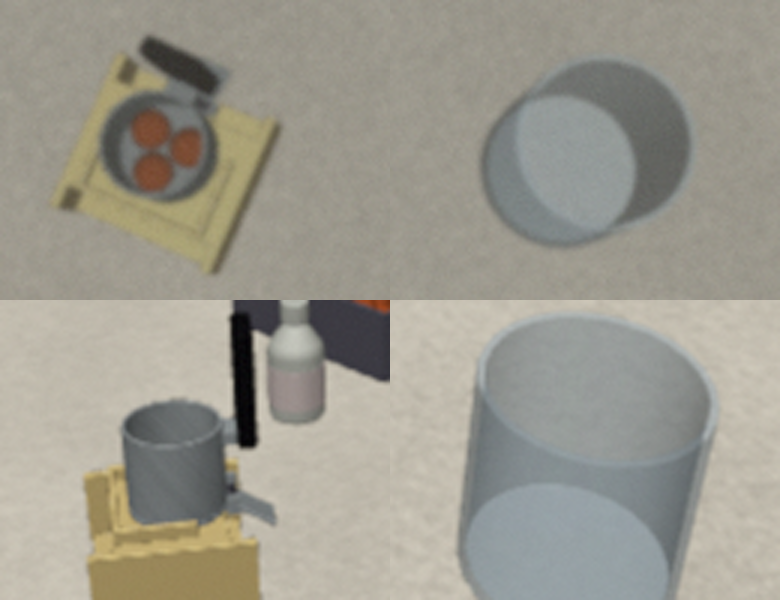

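```bash
cat > h.py <<'E'
import numpy as np
from rig import ctrl,optics
def ray(c,p,z):
    R,t=c["R"],c["t"];o=-R.T@t;d=R.T@np.linalg.solve(c["K"],[p[0],p[1],1]);return o+d*(z-o[2])/d[2]
def proj(c,X):
    q=c["K"]@(c["R"]@np.asarray(X).T+np.reshape(c["t"],(3,1)) if np.ndim(X)>1 else c["K"]@(c["R"]@X+c["t"])) if np.ndim(X)<2 else c["K"]@(c["R"]@np.asarray(X).T+np.reshape(c["t"],(3,1)))
    return (q[:2]/q[2]).T
E
python3 - <<'E'
from h import *
S=optics.capture("side");T=optics.capture("top")
np.set_printoptions(precision=1,suppress=True)
def circ(x,y,z,r):
    a=np.linspace(0,2*np.pi,72);return np.c_[x+r*np.cos(a),y+r*np.sin(a),a*0+z]
print("topcam",-T["R"].T@T["t"])
for n,c,p,z in[("jar S",S,(447.5,320),110),("cup S",S,(268,220.7),108),("cup T",T,(253,268.3),108),("grip S",S,(290.7,185),170),("grip T",T,(260,241.7),170)]:print(n,ray(c,p,z))
print("stand corners T",[ray(T,(200+x/3,220+y/3),60) for x,y in((122,55),(55,203),(212,272),(280,122))])
j=ray(S,(447.5,320),110)
for z in(0,110):
  for c in(S,T):
    q=proj(c,circ(j[0],j[1],z,50));print(z,q.min(0),q.max(0))
E
```

```text
topcam [435.6  36.1 926.2]
jar S [ 562.2 -196.9  110. ]
cup S [509.9 173.  108. ]
cup T [506.  171.4 108. ]
grip S [553.7 161.9 170. ]
grip T [541.6 150.1 170. ]
stand corners T [array([564. , 201.1,  60. ]), array([477.6, 240.5,  60. ]), array([435.5, 148.8,  60. ]), array([521.9, 108.1,  60. ])]
0 [400.2 355. ] [474.4 411.7]
0 [431.1 212.2] [484.8 264.9]
110 [407.3 295.6] [489.2 348.5]
110 [443.8 199.4] [504.6 259. ]
```

Run:
```python
from h import *
import cv2
np.set_printoptions(precision=1,suppress=True)
S=optics.capture("side");T=optics.capture("top")
def mask(c,x,y,w,h,th):
    m=np.zeros((480,640),np.uint8);m[y:y+h,x:x+w]=(c["img"][y:y+h,x:x+w].max(2)<th)*255
    n,l,s,_=cv2.connectedComponentsWithStats(m);k=1+s[1:,4].argmax();return (l==k).astype(np.uint8)
for n,c,r in(("T",T,(235,225,45,30)),("S",S,(280,178,18,55))):
    m=mask(c,*r,75);k=cv2.findContours(m,0,2)[0][0];h=cv2.convexHull(k)
    a=cv2.minAreaRect(k);print(n,m.sum(),cv2.boundingRect(k),cv2.boxPoints(a))
    print(cv2.approxPolyDP(h,1.5,True).reshape(-1,2).tolist())
# jar rows/cols profile
g=cv2.cvtColor(T["img"],7).astype(int);print("T row230",g[228:233,425:512].mean(0).astype(int).tolist());print("T col465-475",g[190:268,468:473].mean(1).astype(int).tolist())
g=cv2.cvtColor(S["img"],7).astype(int);print("S row322",g[320:324,400:500].mean(0).astype(int).tolist());print("S col 448",g[285:360,446:450].mean(1).astype(int).tolist())
```

```text
T 192 (248, 233, 24, 18) [[245.6 238.3]
 [249.4 231.5]
 [273.4 244.6]
 [269.7 251.5]]
[[248, 234], [250, 233], [265, 240], [270, 244], [271, 249], [267, 250], [256, 244], [248, 237]]
S 381 (287, 178, 11, 51) [[287. 178.]
 [297. 178.]
 [297. 228.]
 [287. 228.]]
[[297, 178], [295, 226], [290, 228], [287, 185], [288, 178]]
T row230 [149, 150, 148, 146, 139, 126, 111, 109, 116, 123, 125, 126, 126, 126, 127, 128, 134, 143, 152, 155, 155, 154, 154, 156, 153, 152, 153, 153, 153, 154, 153, 154, 155, 153, 152, 153, 152, 152, 153, 152, 153, 153, 153, 152, 152, 154, 153, 153, 153, 152, 152, 151, 153, 152, 146, 132, 112, 103, 100, 99, 99, 98, 98, 100, 99, 99, 98, 97, 98, 98, 98, 96, 97, 103, 114, 135, 148, 148, 149, 146, 148, 146, 146, 147, 146, 146, 147]
T col465-475 [147, 148, 148, 148, 147, 147, 146, 146, 148, 144, 129, 117, 114, 113, 114, 113, 113, 112, 112, 111, 110, 111, 110, 110, 113, 120, 132, 143, 148, 151, 151, 152, 152, 152, 151, 153, 152, 153, 152, 153, 154, 153, 152, 153, 152, 152, 154, 153, 153, 154, 153, 154, 154, 154, 153, 155, 154, 155, 153, 154, 154, 155, 154, 152, 151, 146, 13
[... 253 characters left out ...]
156, 155, 156, 157, 157, 155, 154, 154, 154, 154, 154, 154, 155, 154, 155, 153, 154, 154, 153, 153, 154, 153, 154, 154, 152, 152, 151, 150, 150, 149, 149, 148, 146, 145, 144, 143, 143, 141, 140, 138, 138, 136, 135, 135, 132, 131, 129, 126, 128, 149, 171, 176, 179, 184, 186, 187, 187, 188, 189, 188, 187, 185, 185]
S col 448 [186, 186, 185, 183, 186, 188, 186, 183, 178, 176, 177, 165, 155, 155, 155, 154, 155, 155, 155, 155, 154, 154, 154, 155, 155, 155, 155, 155, 155, 156, 155, 153, 154, 153, 152, 153, 155, 154, 154, 155, 155, 154, 153, 153, 152, 152, 152, 153, 154, 155, 156, 155, 155, 157, 154, 153, 154, 153, 154, 153, 146, 144, 143, 143, 143, 144, 143, 142, 145, 155, 160, 162, 162, 163, 161]
```

The numbers agree:

| Thing | Position (mm) | Check |
|---|---|---|
| Cup | about (508, 172) | yaw about -24.5° from the stand edges; grip rays give -24° and 42–45 mm from the axis, against 44 given |
| Grip | (548, 154) | derived from the cup |
| Jar | about (564, -191) | rim size fits |

Now I'll approach above the grip.

```bash
python3 -m handwheel '[[[-1,0.6,-0.6,0,-1],[-1,0.6,-0.6,0,-1],[-1,0.6,-0.6,0,-1],[-1,0.6,-0.6,0,-1],[-1,0.6,-0.6,0,-1],[-1,0.6,-0.6,0,-1],[-1,0.6,-0.6,0,-1],[-1,0.6,-0.6,0,-1],[-1,0.6,-0.6,0,-1],[-1,0.6,-0.6,0,-1]]]' 40
python3 -m handwheel '[[[-1,0.4,-0.3,0,-0.7],[-1,0.4,-0.3,0,-0.7],[-1,0,0,0,0],[-1,0,0,0,0]]]'
```

```text
time_s: 1.3
eef_pos: [506.9, 181.5, 231.3]
ee_rot: [-0.0, 0.785, 0.62, 0.0]
force: [-0.6, 1.3, -0.5]
grip_width: 1.005
grip_force: 0.0
time_s: 1.7
eef_pos: [545.6, 153.0, 231.0]
ee_rot: [-0.0, 0.84, 0.543, -0.0]
force: [0.3, 0.4, -0.4]
grip_width: 0.998
grip_force: 0.0
```

Run:
```python
from h import *
import cv2
S=optics.capture("side");T=optics.capture("top")
f=lambda i,x,y:cv2.resize(i[y:y+150,x:x+100],(400,600),interpolation=cv2.INTER_CUBIC)
cv2.imwrite("pics/appr.png",np.hstack([f(S["img"],235,110),f(T["img"],205,180)]))
np.set_printoptions(precision=1,suppress=True)
print(proj(S,np.array([545.6,153,231])),proj(T,np.array([545.6,153,231])),proj(S,np.array([548,154,170])))
```

```text
[128728.1  68921.7] [124879.8 115742.7] [129834.1  83788.6]
```

View pics/appr.png

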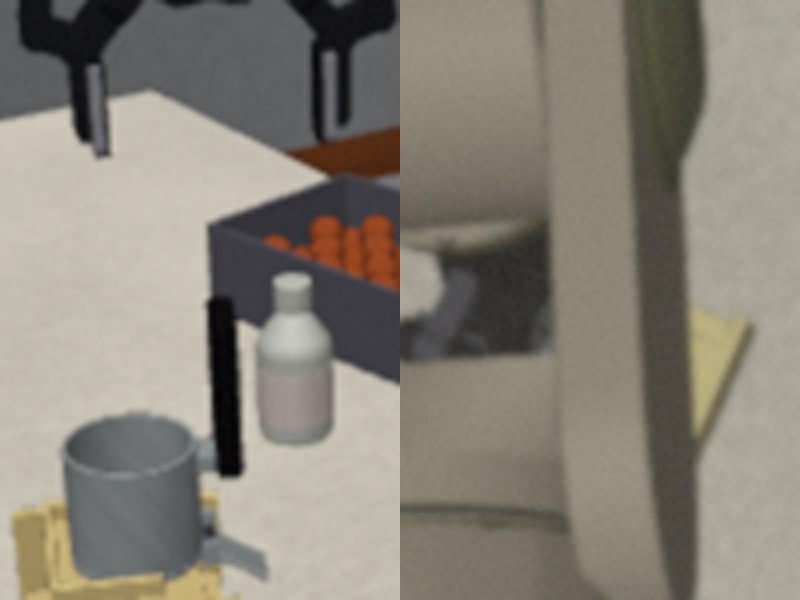

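The fingers straddle the grip: tip midpoint is at about (288,146) in the side picture and the grip top at (290,185).

```bash
python3 - <<'E'
s=open("h.py").read();s=s[:s.index("def proj")]+'''def proj(c,X):
    q=(c["R"]@np.atleast_2d(X).T+np.reshape(c["t"],(3,1)));q=c["K"]@q;return (q[:2]/q[2]).T
'''
open("h.py","w").write(s)
E
python3 - <<'E'
from h import *
S=optics.capture("side")
print(proj(S,[[545.6,153,231],[545.6,153,170],[548,154,170],[555.6,153,170],[545.6,163,170]]).round(1))
E
```

```text
[[287.8 153.9]
 [289.4 187.8]
 [290.3 187.3]
 [294.3 186.4]
 [286.4 185.9]]
```

```bash
python3 -m handwheel '[[[-1,0.04,0.06,-0.5,0],[-1,0,0,-0.5,0],[-1,0,0,-0.5,0],[-1,0,0,-0.5,0],[-1,0,0,0,0],[-0.3,0,0,0,0],[0.1,0,0,0,0],[0.3,0,0,0,0],[0.4,0,0,0,0],[0.5,0,0,0,0]]]' 40
python3 -m handwheel '[[[0.6,0,0,0,0],[0.6,0,0,0,0]]]'
```

```text
time_s: 2.85
eef_pos: [547.9, 156.0, 131.8]
ee_rot: [0.0, 0.84, 0.543, 0.0]
force: [0.1, 0.0, 0.1]
grip_width: 0.253
grip_force: 0.0
time_s: 3.05
eef_pos: [547.8, 156.0, 131.3]
ee_rot: [-0.0, 0.84, 0.543, 0.0]
force: [1.3, 0.9, -0.3]
grip_width: 0.199
grip_force: 0.0
```

```bash
python3 -m handwheel '[[[0.7,0,0,0,0],[0.72,0,0,0,0],[0.75,0,0,0,0],[1,0,0,0,0],[1,0,0,0,0],[1,0,0,0,0]]]' 50
```

```text
time_s: 3.65
eef_pos: [547.7, 156.2, 131.4]
ee_rot: [-0.0, 0.84, 0.543, -0.0]
force: [-2.4, 2.3, 4.2]
grip_width: 0.135
grip_force: 49.7
```

```bash
python3 -m handwheel '[[[1,0,0,0.1,0],[1,0,0,0.2,0],[1,0,0,0.3,0],[1,0,0,0.4,0],[1,0,0,0.4,0],[1,0,0,0.4,0],[1,0,0,0.2,0],[1,0,0,0,0]]]'
python3 - <<'E'
from h import *
import cv2
print(ctrl.sense()["wrist_torque"])
S=optics.capture("side");cv2.imwrite("pics/lift.png",cv2.resize(S["img"][120:290,200:350],(600,600*170//150*1)[::1] if 0 else (530,600),interpolation=cv2.INTER_CUBIC))
E
```

```text
time_s: 4.45
eef_pos: [548.3, 155.9, 232.6]
ee_rot: [0.001, 0.84, 0.543, 0.001]
force: [0.1, 0.4, -3.7]
grip_width: 0.131
grip_force: 49.0
[-0.02715172 -0.02912623 -0.0034297 ]
```

View pics/lift.png

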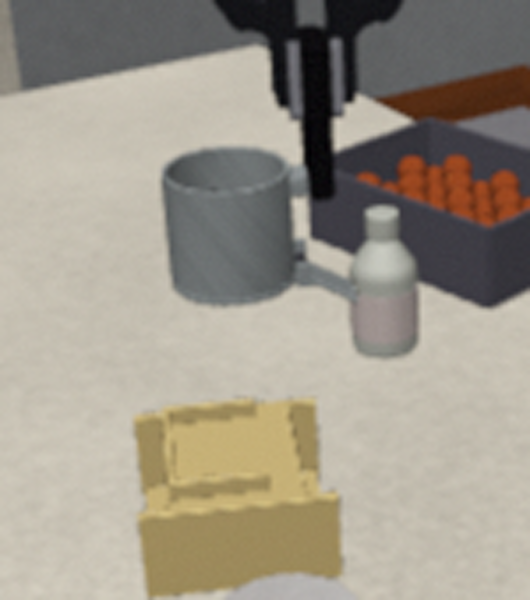

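The cup hangs level and gripped (its centre about (225,225) in the crop), and the stand is empty below. Next I'll carry it to the jar.

```bash
python3 -m handwheel '[[[1,0.1,-0.2,0,0],[1,0.1,-0.4,0,0],[1,0.1,-0.7,0,0],[1,0.1,-0.8,0,0],[1,0.1,-0.9,0,0],[1,0.1,-0.9,0,0],[1,0.1,-0.9,0,0],[1,0.1,-0.9,0,0],[1,0.1,-0.7,0,0],[1,0.1,-0.5,0,0]]]'
python3 -m handwheel '[[[1,0.1,-0.3,0,0],[1,0,-0.1,0,0],[1,0,0,0,0],[1,0,0,0,0]]]'
python3 - <<'E'
from h import *
import cv2
S=optics.capture("side");T=optics.capture("top")
f=lambda i,x,y:cv2.resize(i[y:y+150,x:x+100],(400,600),interpolation=cv2.INTER_CUBIC)
cv2.imwrite("pics/jar1.png",np.hstack([f(S["img"],395,230),f(T["img"],420,150)]))
E
```

```text
time_s: 5.5
eef_pos: [597.2, -192.4, 229.8]
ee_rot: [-0.001, 0.841, 0.542, -0.001]
force: [-0.2, 0.3, -1.8]
grip_width: 0.132
grip_force: 49.0
time_s: 5.9
eef_pos: [602.6, -208.4, 230.9]
ee_rot: [-0.0, 0.84, 0.543, -0.0]
force: [-0.4, 0.1, -3.0]
grip_width: 0.133
grip_force: 49.0
```

View pics/jar1.png

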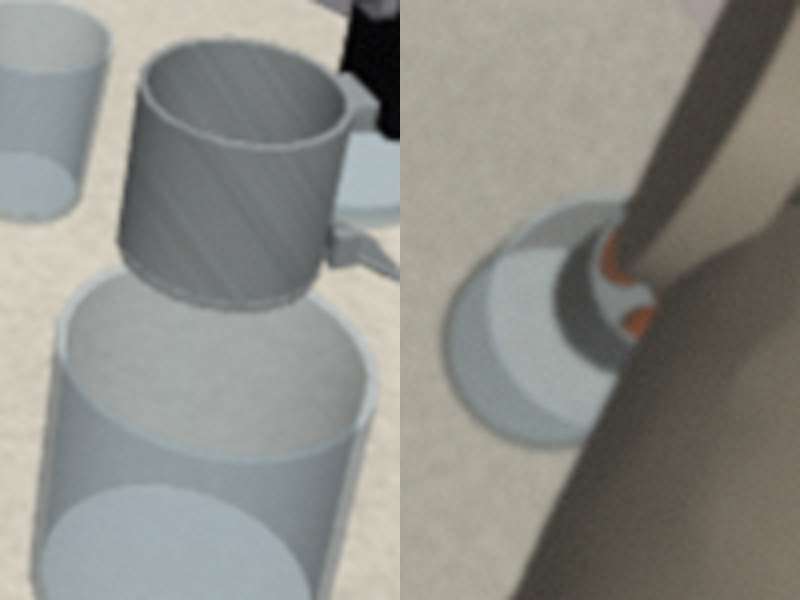

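Run:
```python
from h import *
from scipy.optimize import least_squares
S=optics.capture("side");T=optics.capture("top")
a=np.linspace(0,2*np.pi,180)
def ext(c,x,y,z,r):
    q=proj(c,np.c_[x+r*np.cos(a),y+r*np.sin(a),a*0+z]);return np.r_[q.min(0),q.max(0)]
for n,z,r,o,ot,x0 in(("cup",209,30.5,[429.2,239.5,482,267.5],[458.7,None],(562.5,-190)),("jar",110,50,[408.5,294,488.5,345.5],None,(564,-191))):
    s=least_squares(lambda p:ext(S,p[0],p[1],z,r)-o,x0);print(n,s.x.round(1),s.fun.round(1))
    print(" side pred@x0",ext(S,*x0,z,r).round(1)," top pred",ext(T,*x0,z,r).round(1),"top@fit",ext(T,*s.x,z,r).round(1))
```

```text
cup [ 559.9 -193.2] [-1.  -0.2  1.   0. ]
 side pred@x0 [427.7 237.6 482.1 265.4]  top pred [467.2 197.5 509.3 238.7] top@fit [469.5 199.2 511.7 240.4]
jar [ 565.9 -194.1] [-0.7 -0.4  0.7  0.2]
 side pred@x0 [405.  293.  486.1 344.9]  top pred [440.2 198.4 501.  258. ] top@fit [442.  197.2 502.7 256.8]
```

Run:
```python
from h import *
import cv2
T=optics.capture("top");a=np.linspace(0,2*np.pi,360)
for z,r in((151,30.5),(209,30.5),(209,28.5)):
    q=proj(T,np.c_[562.5+r*np.cos(a),-190.3+r*np.sin(a),a*0+z]);i=q[:,0].argmin();j=(q[:,1]-q[:,0]).argmax();print(z,r,q[i].round(1),q[j].round(1))
g=cv2.cvtColor(T["img"],7);print(g[221:226,440:480].mean(0).astype(int).tolist())
print([int(g[226+k,465+0]) for k in range(25)])
```

```text
151 30.5 [457.7 224.3] [463.5 238. ]
209 30.5 [467.4 217.2] [473.8 232.3]
209 28.5 [468.8 217.2] [474.7 231.4]
[137, 144, 155, 163, 167, 169, 166, 167, 166, 165, 164, 166, 163, 165, 164, 164, 162, 146, 118, 86, 70, 67, 66, 67, 66, 66, 66, 73, 91, 111, 125, 127, 127, 126, 124, 122, 122, 121, 122, 121]
[70, 70, 72, 72, 70, 74, 71, 75, 75, 75, 79, 88, 99, 121, 144, 160, 167, 166, 166, 167, 168, 166, 166, 166, 166]
```

```bash
python3 -m handwheel '[[[1,0.06,0.02,-0.1,0],[1,0,0,-0.2,0],[1,0,0,-0.2,0],[1,0,0,-0.08,0],[1,0,0,0,0],[1,0,0,0,0]]]'
python3 - <<'E'
from h import *
import cv2
S=optics.capture("side");T=optics.capture("top")
f=lambda i,x,y:cv2.resize(i[y:y+120,x:x+80],(400,600),interpolation=cv2.INTER_CUBIC)
cv2.imwrite("pics/jar2.png",np.hstack([f(S["img"],405,240),f(T["img"],425,175)]))
p=ctrl.sense()["eef_pos"];cx,cy=p[0]-40.1,p[1]+18.1;zb=p[2]-81.4
a=np.linspace(0,2*np.pi,180)
print(p,cx,cy,zb)
for n,z,r in(("cup top",zb+58,30.5),("cup bot",zb,30.5),("jar if concentric",110,50)):
  for c in(S,T):
    q=proj(c,np.c_[cx+r*np.cos(a),cy+r*np.sin(a),a*0+z]);print(n,np.r_[q.min(0),q.max(0)].round(1))
E
```

```text
time_s: 6.75
eef_pos: [605.8, -208.1, 202.5]
ee_rot: [0.0, 0.84, 0.543, 0.0]
force: [-1.1, 0.9, -1.7]
grip_width: 0.135
grip_force: 49.0
[ 605.90236483 -208.08048004  202.69947958] 565.8023648325991 -189.98048004360786 121.29947958166878
cup top [426.9 257.2 479.5 286.2]
cup top [461.9 199.7 502.4 239.3]
cup bot [421.8 294.2 471.5 325.3]
cup bot [452.9 207.5 490.5 244.3]
jar if concentric [405.5 292.1 486.4 343.7]
jar if concentric [439.5 197.4 500.3 256.9]
```

View pics/jar2.png

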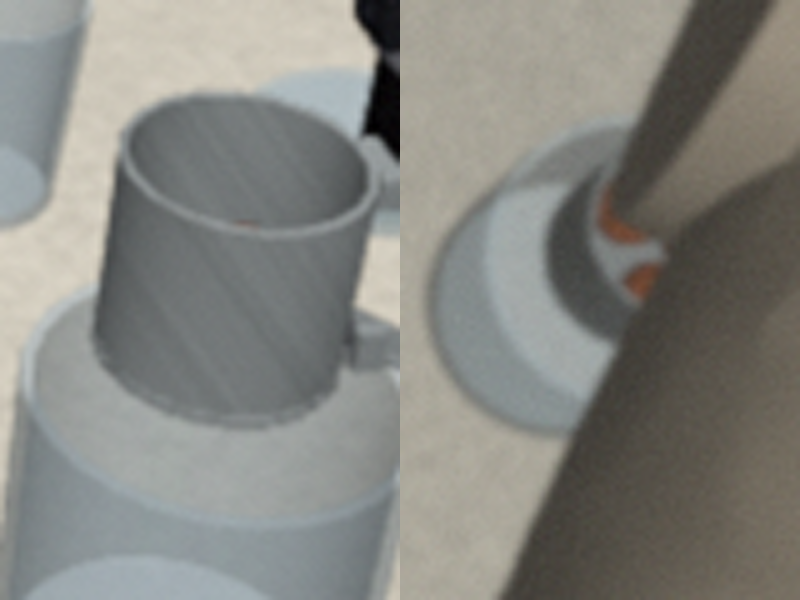

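The side view shows the cup concentric with the jar to about 2 mm (cup base left 424, bottom 325; jar rim left 409, bottom 345). The top view agrees. I'll press slowly.

```bash
python3 -m handwheel '[[[1,-0.02,-0.02,-0.06,0],[1,0,0,-0.06,0],[1,0,0,-0.06,0],[1,0,0,-0.04,0],[1,0,0,0,0]]]'
python3 -m handwheel '[[[1,0,0,-0.05,0],[1,0,0,-0.04,0],[1,0,0,-0.03,0],[1,0,0,-0.02,0],[1,0,0,0,0],[1,0,0,0,0],[1,0,0,0,0]]]'
python3 - <<'E'
from h import *
import cv2
for k in range(1):
    S=optics.capture("side");T=optics.capture("top")
f=lambda i,x,y:cv2.resize(i[y:y+150,x:x+100],(400,600),interpolation=cv2.INTER_CUBIC)
cv2.imwrite("pics/press.png",np.hstack([f(S["img"],395,255),f(T["img"],425,165)]))
E
```

```text
time_s: 7.35
eef_pos: [604.8, -209.0, 190.8]
ee_rot: [-0.0, 0.84, 0.543, -0.0]
force: [0.1, 0.2, -1.3]
grip_width: 0.132
grip_force: 49.0
time_s: 8.05
eef_pos: [604.8, -209.0, 184.4]
ee_rot: [0.0, 0.84, 0.543, 0.0]
force: [0.2, -0.5, 2.1]
grip_width: 0.131
grip_force: 49.7
```

View pics/press.png

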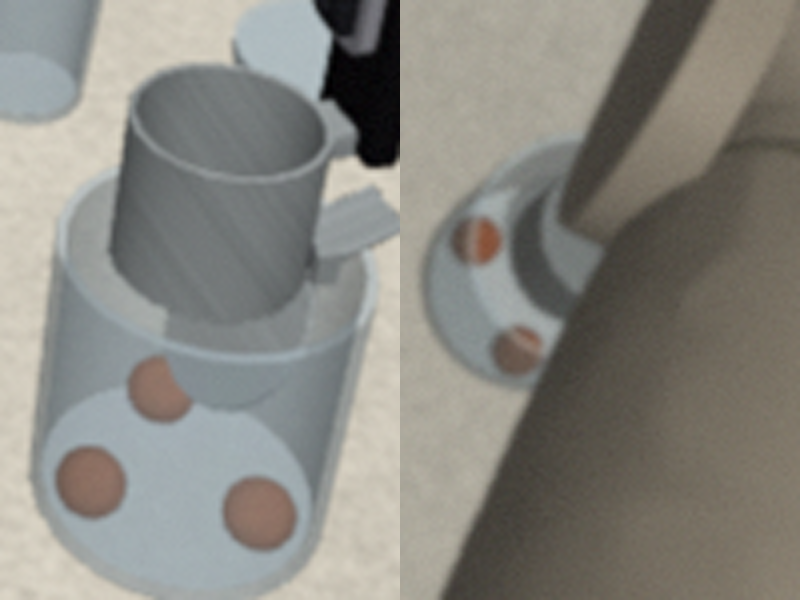

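All three balls lie on the jar floor (crop (90,482), (160,388), (260,513)), and the flap is open. I'll lift straight up and carry the cup back.

```bash
python3 -m handwheel '[[[1,0,0,0.06,0],[1,0,0,0.1,0],[1,0,0,0.1,0],[1,0,0,0.14,0],[1,0,0,0.25,0],[1,0,0,0.25,0],[1,0,0,0.1,0],[1,0,0,0,0]]]'
python3 -m handwheel '[[[1,-0.1,0.2,0,0],[1,-0.1,0.4,0,0],[1,-0.1,0.7,0,0],[1,-0.1,0.8,0,0],[1,-0.1,0.9,0,0],[1,-0.1,0.9,0,0],[1,-0.1,0.9,0,0],[1,-0.1,0.9,0,0],[1,-0.1,0.7,0,0],[1,-0.1,0.5,0,0]]]'
python3 -m handwheel '[[[1,-0.1,0.3,0,0],[1,-0.04,0.1,0,0],[1,0,0,0,0],[1,0,0,0,0]]]'
```

```text
time_s: 8.95
eef_pos: [605.0, -209.1, 235.4]
ee_rot: [0.001, 0.84, 0.543, 0.0]
force: [0.4, -0.4, -1.4]
grip_width: 0.135
grip_force: 49.1
time_s: 9.95
eef_pos: [554.0, 138.3, 233.9]
ee_rot: [-0.0, 0.84, 0.543, -0.0]
force: [0.4, 0.5, -1.3]
grip_width: 0.132
grip_force: 49.1
time_s: 10.35
eef_pos: [548.1, 154.9, 234.2]
ee_rot: [0.0, 0.84, 0.542, -0.0]
force: [0.6, -0.5, -1.7]
grip_width: 0.137
grip_force: 49.1
```

```bash
python3 -m handwheel '[[[1,0,0.02,-0.2,0],[1,0,0,-0.4,0],[1,0,0,-0.4,0],[1,0,0,-0.4,0],[1,0,0,-0.3,0],[1,0,0,-0.2,0],[1,0,0,-0.06,0],[1,0,0,-0.03,0],[1,0,0,0,0],[1,0,0,0,0]]]'
```

```text
time_s: 11.35
eef_pos: [548.1, 157.0, 135.4]
ee_rot: [0.0, 0.84, 0.543, 0.001]
force: [0.4, 0.6, -2.5]
grip_width: 0.132
grip_force: 49.0
```

```bash
python3 -m handwheel '[[[1,0,-0.01,-0.04,0],[1,0,0,-0.03,0],[1,0,0,-0.02,0],[1,0,0,0,0]]]'
python3 - <<'E'
from h import *
import cv2
S=optics.capture("side");a=S["img"][170:295,225:310];b=cv2.imread("pics/side0.png")[170:295,225:310]
cv2.imwrite("pics/seat.png",cv2.resize(np.hstack([b,a]),(800,588),interpolation=cv2.INTER_CUBIC))
E
```

```text
time_s: 11.75
eef_pos: [548.2, 156.5, 131.4]
ee_rot: [0.0, 0.84, 0.543, 0.001]
force: [-1.2, -0.7, 6.3]
grip_width: 0.135
grip_force: 50.3
```

View pics/seat.png

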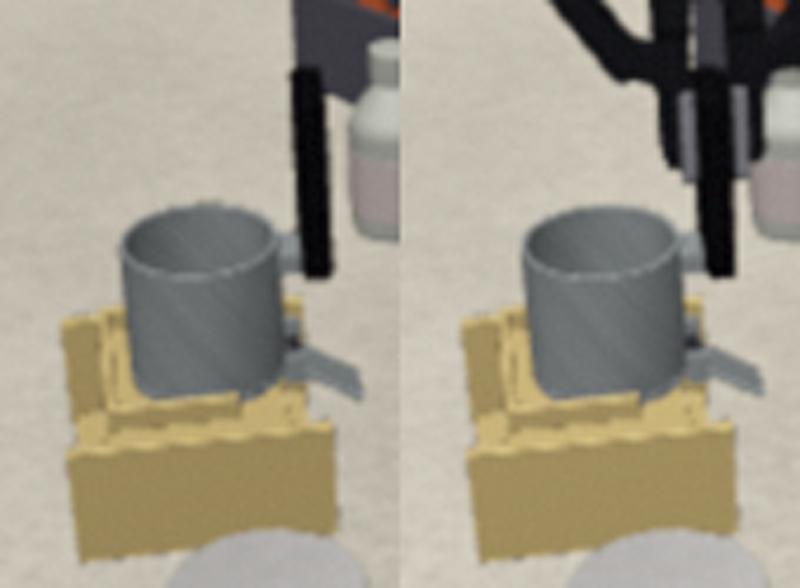

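Back on the stand, within about 1 mm of the original position: before and after match, and the tab is over the open edge. I'll release and retreat.

```bash
python3 -m handwheel '[[[0.6,0,0,0,0],[0.4,0,0,0,0],[0,0,0,0,0],[0,0,0,0,0],[0,0,0,0.1,0],[0,0,0,0.3,0],[0,0,0,0.6,0],[0,0,0,0.8,0],[0,0,0,0.8,0],[0,0,0,0.4,0]]]'
python3 -m handwheel '[[[0,-0.3,0.5,0.2,0],[0,-0.5,0.8,0,0],[0,-0.5,0.8,0,0],[0,-0.5,0.8,0,0],[0,-0.4,0.8,0,0],[0,-0.3,0.6,0,0],[0,0,0,0,0],[0,0,0,0,0],[0,0,0,0,0]]]'
python3 - <<'E'
from h import *
import cv2
S=optics.capture("side");T=optics.capture("top")
cv2.imwrite("pics/end.png",np.vstack([cv2.resize(np.hstack([i["img"][100:420,x:x+400] ]),(400,320)) if 0 else i["img"][y:y+300,120:560] for i,x,y in((S,0,120),(T,0,60))]))
E
```

```text
time_s: 12.8
eef_pos: [548.4, 156.6, 284.4]
ee_rot: [0.001, 0.84, 0.543, 0.002]
force: [0.8, -0.3, -0.2]
grip_width: 0.501
grip_force: 0.0
time_s: 13.7
eef_pos: [423.3, 370.8, 290.4]
ee_rot: [0.0, 0.84, 0.542, 0.0]
force: [-0.2, -0.5, 0.2]
grip_width: 0.502
grip_force: 0.0
```

View pics/end.png

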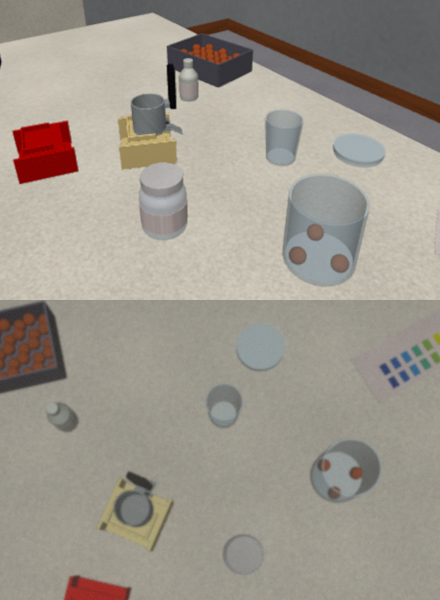

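The empty cup stands on the cream stand (side crop (148,115), top crop (133,508)). The three balls are in the jar (side crop (323,250)), and all the glassware is where it was. Handing in.

```bash
python3 -c "
from rig import ctrl;print(ctrl.finish_job())"
```

```text
the job is handed in; nothing more can be done
None
```

I handed the job in at about 14 s: all three balls are in the jar, the empty cup is back upright on the cream stand within about 1 mm of where it started, and the jar and other glassware look unmoved in the final pictures.

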